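Gauge a welded canister in the bench caliper

ROBOT

A 6-joint arm with a two-finger parallel gripper is mounted at the origin on the work surface; the furniture and walls round the work are solid. World frame = base frame: x ahead of the robot, y to its left, z up, the work surface at z = 0. Lengths are in mm, angles in rad, forces in N, time in s.
With the tool pointing down it reaches from about 275 to 1000 mm from the base axis. Payload 8.4 kg.
Tool frame: the origin (TCP) lies between the finger pads; the fingertips stand 17 mm ahead of it and the grasp point (between the pads) lies 2 mm behind it; z points along the fingers, y is the line along which they close (so a half turn about z gives the same grasp; the last joint's range is limited). The gripper opens to 85 mm and grips with 20 to 120 N. Pads are 22 mm wide; open, the fingers measure 114 mm over their backs; the gripper's body (76 mm by 85 mm) begins 54 mm behind the grasp point. The pads swing forward as they close: fully open they stand 13 mm farther back than shut.
Start: joints at [-1.214, 0.353, 1.633, -0, 1.155, -0.002], TCP at [219.468, -585.202, 248.281] pointing down, gripper open.
Joint ranges: [-2.63, 2.63], [-0.92, 2.1], [0.06, 2.66], [-1.3, 4.44], [0, 2.69], [-3.02, 3.02]. Speed limits (rad/s): [2.22, 2.22, 2.79, 3.14, 3.14, 3.14].

INTERFACE

Orientations are given as [roll, pitch, yaw] about the fixed x, y, z axes, in that order (R = Rz(yaw) Ry(pitch) Rx(roll)).
In Python, from rig import sense, grab_frame, sign_off gives the robot as it stands. The module is installed in compiled form; this text tells all that it offers.
- The arm moves only by the tool send_rows, never from a script. Its argument "moves" is a list that holds one entry, the list of rows, each a list of 7 numbers: the shift along the world's x, y, z in m, then the turn, a rotation vector about the world's x, y, z in rad, then the opening, from -1 (shut) to 1 (fully open). In form: [[[dx, dy, dz, rx, ry, rz, jaw], ...]]. A call has 1 to 10 rows; each row shifts and turns the commanded pose from where the row before left it; what a row does not reach is not made up. A row lasts 1/10 s, in which the tool goes at most 50 mm and 8.59 degrees, less where a joint would pass 70% of its speed; a pose out of reach is approached as far as the arm can. A call with a gripper value outside its range is refused whole. The fingers move at their own pace and stop on an object; "grip_force" is the grip in N (left out, the last holds). Time passes only in rows, so rows that do not move let the fingers close. It gives the time, the measured TCP pose, the force, the opening and the grip force at its end, in the units of the state.
- sense(): the state, without advancing time (a new reading comes with each control period).
- grab_frame(name): name is "scene" or "top" or "wrist"; returns a dict with "img" (480x640x3 uint8, red, green, blue), "mtx" (3x3 intrinsics, pixels), "rvec" (rotation vector, rad) and "tvec" (3), from world to camera coordinates, as OpenCV has them; the wrist camera has in their place "T_tool_cam" (4x4, takes a point from camera to tool coordinates, whose origin is the TCP and whose axes are the flange's). Camera axes: x right, y down, z forward; pixel columns grow to the right and rows downward; lengths in mm; the calibration is good to about 2 mm. The wrist camera is an equidistant fisheye: a pixel r from the principal point sees the ray r / f radians off the axis. A picture is of the moment at which its call begins: read the wrist's pose just before it. There is no depth.
- sign_off(): hands the job in; it is judged then, once.
The state is a dict: "clock": time; "qpos": joint angles; "qvel": joint speeds; "joint_efforts": joint torques, N m; "eef_pos": TCP position; "tcp_rot": TCP orientation; "contact_force": force on the tool from outside, world axes, zero at the start; "wrist_torque": the same for the moment, N m; "opening": opening from 0.0 (shut) to 1.0 (fully open); "grasp_force": force on a finger pad.
Only numpy, scipy, OpenCV 4.12 (cv2) and the standard library are available. Lean on these libraries where they do the work, as an engineer would, in place of code of your own. Each camera call takes 0.05 s, during which the arm holds its last target. There are 200 camera calls.

TASK

Lift the steel canister off the welding turntable by its bail handle and set it down gently and upright on the bed of the bench caliper beside it, between the jaws, letting go only once it stands there. Then push the sliding jaw shut by its thumb plate, feeling for contact, until the canister's foot band is pressed lightly between both jaws, and leave the jaw resting against it. Do not tip or drop the canister, do not squeeze it hard, and leave the flange, the pipe offcut and the pliers where they lie.

Things in the scene. Friction and masses are not known exactly. Their poses are not given: they have to be found in the camera images.
- canister: open round steel canister with a wooden-gripped wire bail, 84 mm tall, 86 mm across the rim, standing on the turntable; round its foot runs a plain band roughly 80 to 90 mm across (its diameter is what the caliper measures) and 30 mm tall. About 0.45 kg. Origin: centre of the underside, z up. The bail's pivots lie on its y axis, 51 mm either side of the centre and 72 mm up
- bail_grip (a point): centre of the bail's round wooden grip, 14 mm thick and 56 mm long, lying along the canister's y axis, 65 mm from the pivot line. With the bail upright it is 137 mm above the canister's underside
- bail (a joint): swing of the bail about the canister's y axis, rad: 0 upright, positive leaning over the canister's +x side (stops at 1.35 either way); it is stiff enough to stay where it is put
- turntable: small grey welding turntable, fixed, 132 mm across the foot; its round dark steel face plate is 124 mm across and 80 mm above the worktop; three dogs 12 mm tall on the plate keep the canister centred with about 4 mm of play. Origin: centre of the underside
- gauge: bench caliper, fixed: a flat dark steel bed 156 mm (its x, from -62 to +94) by 330 mm (its y, from -170 to +160), top face 14 mm above the worktop; a square graduated beam lies along the +x edge (x from 72 to 88, 18 mm above the bed). Origin: underside of the bed, on the line on which the jaws meet the part (x = 0). The jaws slide along its y axis
- fixed_jaw: fixed jaw of the caliper, 36 mm tall and 28 mm thick, at the bed's +y end. Origin: foot of the middle of its measuring face, on the bed's top, 110 mm from the gauge's origin along its +y; the face looks to the gauge's -y and is flat for 35 mm either side
- jaw (a joint): opening between the caliper's two jaw faces, m: 0 shut, 0.155 fully open. The sliding jaw stands on the -y side of the fixed one and closes towards +y; it slides with about 2 N of friction and stays where it is left
- thumb_plate (a point): middle of the back of the sliding jaw's upright thumb plate (56 mm wide, top edge 57 mm above the worktop), facing the gauge's -y, 38 mm above the worktop and 100.5 mm behind the sliding jaw's face. Push here towards the gauge's +y
- flange: bystander: flat round steel pipe flange, 96 mm across, 14 mm thick; origin under its centre
- pipe_offcut: bystander: short rusty pipe standing on end, 48 mm across, 70 mm tall; origin under its centre
- pliers: bystander: pliers with red grips lying flat, 200 mm long (along its y), 12 mm thick; origin under its centre

How it is judged:
By the outcome, as a careful person would: the job done as asked, in the order asked, and still so for the second after the job is handed in, with the robot touching nothing.
It also fails if it takes over 72 s, if anything falls off the work surface, if the arm or the gripper's body presses on something with over 40 N, if the wrist force passes 120 N, or if a joint passes its speed limit or range.

## Working session

There is one attempt and no reset: what is moved stays moved. The work goes in short steps, Python scripts to look and compute and a tool call to move; the robot and the scene stay as the last step left them, time stands still between calls to the robot, and variables do not carry over. Pictures are saved under pics/ and viewed, at most 10 in all, crops included, and the job is handed in when it is done.

Besides the shell and the picture viewer there is one more tool, called as name(argument=value, ...) on one line, values as JSON. send_rows: Moves the arm, as the interface text tells. Its arguments: {"type":"object","properties":{"moves":{"type":"array"},"grip_force":{"type":"number"}},"required":["moves"]}

```bash
mkdir -p pics; cat > h.py <<'E'
import numpy as np, cv2
from rig import sense, grab_frame, sign_off
from scipy.spatial.transform import Rotation as R
def ray(f,px,s=None):
    u,v=px;K=f["mtx"]
    if "T_tool_cam" in f:
        T=np.array(f["T_tool_cam"]);x=(u-K[0][2])/K[0][0];y=(v-K[1][2])/K[1][1];r=np.hypot(x,y)
        d=np.array([x/r*np.sin(r),y/r*np.sin(r),np.cos(r)]) if r>1e-9 else np.array([0,0,1.])
        Rt=R.from_euler('xyz',s["tcp_rot"]).as_matrix()
        return Rt@T[:3,3]+np.array(s["eef_pos"]),Rt@T[:3,:3]@d
    M=cv2.Rodrigues(np.array(f["rvec"],float))[0]
    d=M.T@np.linalg.inv(K)@np.array([u,v,1.]);return -M.T@np.array(f["tvec"],float).ravel(),d/np.linalg.norm(d)
def onz(f,px,z,s=None):
    o,d=ray(f,px,s);return o+d*(z-o[2])/d[2]
def tri(rays):
    A=0;b=0
    for o,d in rays:
        P=np.eye(3)-np.outer(d,d);A=A+P;b=b+P@o
    X=np.linalg.solve(A,b);return X,[np.linalg.norm((np.eye(3)-np.outer(d,d))@(X-o)) for o,d in rays]
def proj(f,X,s=None):
    K=np.array(f["mtx"])
    if "T_tool_cam" in f:
        T=np.array(f["T_tool_cam"]);Rt=R.from_euler('xyz',s["tcp_rot"]).as_matrix()
        p=T[:3,:3].T@(Rt.T@(np.array(X)-np.array(s["eef_pos"]))-T[:3,3])
        r=np.hypot(p[0],p[1]);t=np.arctan2(r,p[2]);return np.array([K[0,2]+K[0,0]*t*p[0]/r,K[1,2]+K[1,1]*t*p[1]/r])
    return cv2.projectPoints(np.array([X],float),np.array(f["rvec"],float),np.array(f["tvec"],float),K,None)[0].ravel()
E
cat > t.py <<'E'
from h import *
import pickle
s=sense();print(s)
o={}
for n in("scene","top","wrist"):
    s=sense();f=grab_frame(n);o[n]=(s,f);cv2.imwrite(f"pics/{n}0.png",f["img"][:,:,::-1]);print(n,{k:np.round(v,3).tolist() for k,v in f.items() if k!="img"})
pickle.dump(o,open("f0.pkl","wb"))
E
python3 t.py
```

```text
{'clock': 0.0, 'qpos': array([-1.21438092e+00,  3.53613755e-01,  1.63412177e+00,  1.05424056e-05,
        1.15518358e+00, -2.40211479e-03]), 'qvel': array([-0.00074394, -0.00060053, -0.00089036,  0.00217036,  0.00079355,
        0.00090659]), 'joint_efforts': array([ 3.94486381e-05, -6.05247402e+01, -3.42060113e+01, -1.35842929e-04,
        9.37710924e-03,  6.45349630e-06]), 'eef_pos': array([ 219.32829005, -584.78391692,  247.58842785]), 'tcp_rot': array([-3.14026622e+00, -1.28255367e-05,  3.58813250e-01]), 'contact_force': array([ 0.25308618,  0.40145776, -0.81272411]), 'wrist_torque': array([ 0.06073198, -0.03973758,  0.02595087]), 'grasp_force': 0.0, 'opening': 1.0022950845947394}
scene {'mtx': [[595.248, 0.0, 317.856], [0.0, 595.248, 237.165], [0.0, 0.0, 1.0]], 'rvec': [0.718, -2.495, 1.274], 'tvec': [545.374, 289.573, 1029.908]}
top {'mtx': [[492.608, 0.0, 319.814], [0.0, 492.608, 245.306], [0.0, 0.0, 1.0]], 'rvec': [2.177, -2.05, 0.212], 'tvec': [-3.054, 656.061, 1079.551]}
wrist {'mtx': [[371.648, 0.0, 319.929], [0.0, 371.648, 241.424], [0.0, 0.0, 1.0]], 'T_tool_cam': [[0.0, -0.964, -0.265, 67.837], [1.0, 0.0, 0.0, -0.443], [-0.0, -0.265, 0.964, -126.566], [0.0, 0.0, 0.0, 1.0]]}
```

View pics/scene0.png

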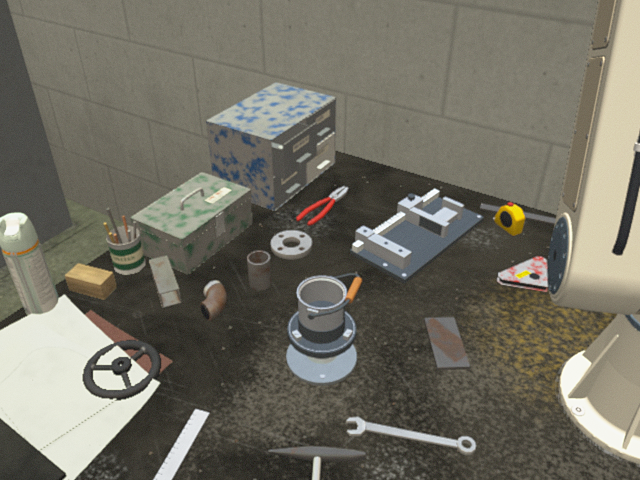

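View pics/top0.png

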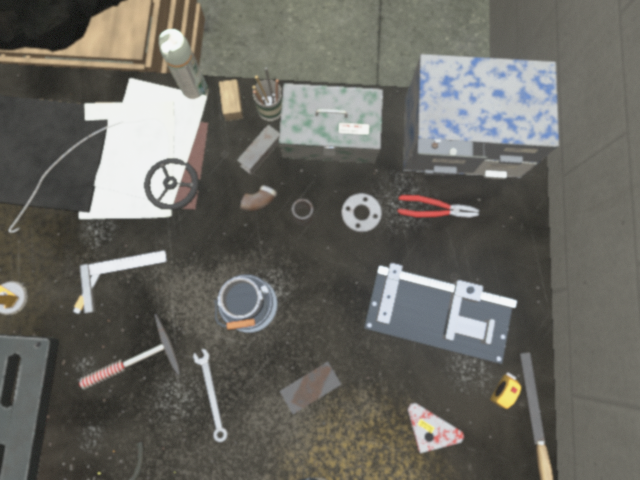

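The scene view shows the canister at about (322,305) with its orange grip leaning off the rim at (355,290), and the caliper at about (418,235). In the top view the grip is at (241,324), the rim at (241,298), and the bed runs from (366,325) to (515,305). I'll measure these now.

```bash
cat > m.py <<'E'
from h import *
import pickle
o=pickle.load(open("f0.pkl","rb"));rs=[];ends=[]
for n,box in(("scene",(260,240,420,360)),("top",(200,260,300,360))):
    f=o[n][1];hsv=cv2.cvtColor(f["img"],cv2.COLOR_RGB2HSV)
    m=cv2.inRange(hsv,(5,130,100),(22,255,255));k=np.zeros_like(m);k[box[1]:box[3],box[0]:box[2]]=1;m*=k
    c=max(cv2.findContours(m,0,2)[0],key=cv2.contourArea);r=cv2.minAreaRect(c);M=cv2.moments(c)
    ce=np.array([M["m10"],M["m01"]])/M["m00"];b=cv2.boxPoints(r);e=[np.linalg.norm(b[i]-b[(i+1)%4]) for i in(0,1)];i=0 if e[0]<e[1] else 1
    E=[(b[i]+b[(i+1)%4])/2,(b[(i+2)%4]+b[(i+3)%4])/2]
    print(n,ce,r,E);rs.append(ray(f,ce));ends.append([ray(f,x) for x in E])
X,err=tri(rs);print("grip",X,err)
for i in(0,1):
  for j in(0,1):print(i,j,tri([ends[0][i],ends[1][j]]))
f=o["top"][1]
for n,p,z in[("rim",(241,298),164),("bedNW",(378,267),14),("bedSW",(367,326),14),("bedSE",(500,361),14),("bedNE",(516,303),14),("plate",(248,303),80),("flange",(362,212),14),("offcut",(302,209),70)]:print(n,onz(f,p,z).round())
t=f["img"]
a=cv2.resize(t[250:370,205:305],None,fx=4,fy=4,interpolation=2);b=cv2.resize(t[255:370,360:523],None,fx=4.9,fy=4.9,interpolation=2)
cv2.imwrite("pics/topg.png",b[:,:,::-1])
s=o["scene"][1]["img"];b2=cv2.resize(s[180:280,340:490],None,fx=3.2,fy=3.2,interpolation=2)
c2=cv2.resize(s[255:385,270:380],None,fx=2.46,fy=2.46,interpolation=2)
W=np.zeros((800,800,3),np.uint8);W[:480,:400]=a;W[480:800,:480]=b2;W[480:480+c2.shape[0],500:500+c2.shape[1]]=c2
cv2.imwrite("pics/mix.png",cv2.resize(W,(600,600))[:,:,::-1])
E
python3 m.py
```

```text
scene [353.58548233 288.1938873 ] ((353.079345703125, 288.8314208984375), (8.51594066619873, 27.304235458374023), 25.201122283935547) [array([358.89236, 276.47873], dtype=float32), array([347.26633, 301.1841 ], dtype=float32)]Traceback (most recent call last):
  File "m.py", line 7, in <module>
    c=max(cv2.findContours(m,0,2)[0],key=cv2.contourArea);r=cv2.minAreaRect(c);M=cv2.moments(c)
ValueError: max() iterable argument is empty
```

```bash
sed -i 's/(5,130,100),(22,255,255)/(4,90,80),(22,255,255)/' m.py; python3 -c "
import pickle,cv2
o=pickle.load(open('f0.pkl','rb'));print(o['top'][1]['img'][320:330,236:248:3].tolist())"; python3 m.py
```

```text
[[[123, 117, 117], [149, 126, 115], [152, 119, 97], [170, 126, 93]], [[161, 128, 110], [188, 142, 111], [197, 145, 107], [205, 150, 109]], [[202, 151, 112], [214, 157, 115], [215, 158, 114], [216, 162, 116]], [[218, 162, 118], [219, 164, 118], [218, 163, 118], [218, 163, 117]], [[219, 164, 119], [219, 164, 118], [218, 162, 118], [215, 160, 115]], [[220, 165, 119], [217, 162, 116], [214, 158, 115], [208, 153, 112]], [[213, 157, 112], [205, 151, 109], [194, 145, 112], [184, 143, 115]], [[187, 140, 105], [175, 135, 110], [163, 136, 123], [150, 133, 129]], [[147, 119, 103], [144, 130, 127], [137, 134, 139], [129, 132, 139]], [[113, 106, 100], [135, 138, 145], [141, 149, 158], [139, 146, 156]]]
scene [353.48911223 288.58458961] ((352.9397888183594, 289.27191162109375), (9.182655334472656, 28.212501525878906), 25.016895294189453) [array([358.90512, 276.48907], dtype=float32), array([346.97446, 302.05475], dtype=float32)]
top [239.98058252 323.7227616 ] ((240.28822326660156, 323.54705810546875), (7.0502400398254395, 27.875566482543945), 77.47119140625) [array([253.8941 , 320.52353], dtype=float32), array([226.68234, 326.5706 ], dtype=float32)]
grip [459.22816982 185.26274951 188.45369536] [np.float64(0.9516427717711363), np.float64(0.9516427717711807)]
0 0 (array([466.00465023, 157.04322527, 191.93699097]), [np.float64(2.117453355586723), np.float64(2.117453355586717)])
0 1 (array([446.90430117, 201.53875384, 232.44362098]), [np.float64(5.184674000258918), np.float64(5.184674000258903)])
1 0 (array([474.29003914, 166.99331229, 135.95005913]), [np.float64(4.310707056348874), np.float64(4.310707056348742)])
1 1 (array([453.66798698, 213.15406181, 182.122753  ]), [np.float64(0.6599498868656999), np.float64(0.659949886865596)])
rim [514. 192. 164.]
bedNW [ 621. -107.   14.]
bedSW [479. -86.  14.]
bedSE [ 417. -398.   14.]
bedNE [ 554. -438.   14.]
plate [511. 189.  80.]
flange [756. -62.  14.]
offcut [739.  83.  70.]
```

View pics/topg.png

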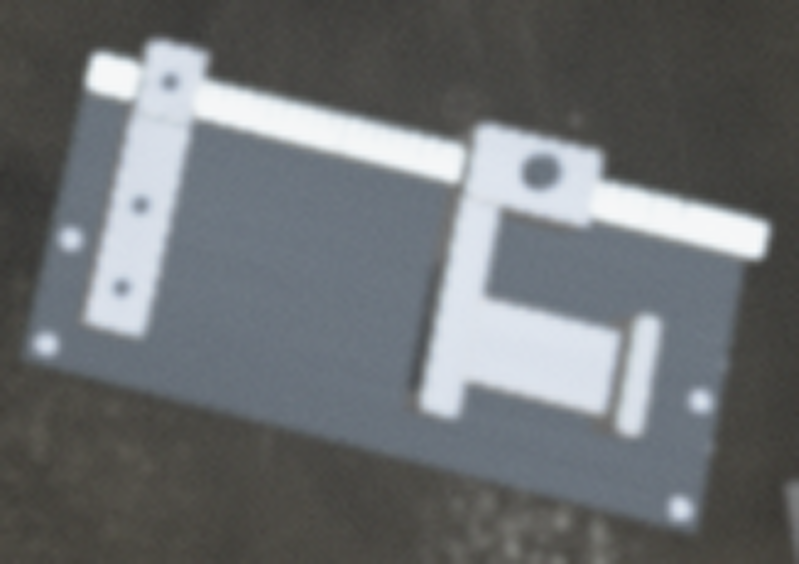

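View pics/mix.png

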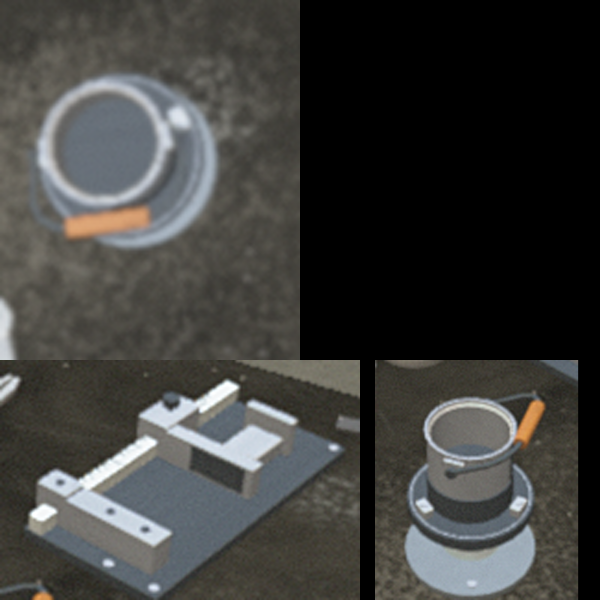

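The crops show the grip leaning towards the robot, off the rim. The caliper jaws are wide apart: the fixed face runs from (190,120) to (145,335) and the sliding face from (465,200) to (420,410) in the 4.9x crop. The grip triangulates to (459,185,188) with an error under 1 mm, which fits the bail geometry. Next I'll move past the gauge for a wrist view.

send_rows(moves=[[[0.021,0.034,0.012,0,0,0.07,1],[0.021,0.034,0.012,0,0,0.07,1],[0.021,0.034,0.012,0,0,0.07,1],[0.021,0.034,0.012,0,0,0.07,1],[0.021,0.034,0.012,0,0,0.07,1],[0.021,0.034,0.012,0,0,0.07,1],[0.021,0.034,0.012,0,0,0.07,1],[0.021,0.034,0.012,0,0,0.07,1],[0.021,0.034,0.012,0,0,0.07,1],[0,0,0,0,0,0,1]]])

```text
clock: 1.15
eef_pos: [410.8, -276.2, 357.9]
tcp_rot: [3.139, -0.001, 0.995]
contact_force: [-0.4, -1.1, -0.4]
opening: 1.004
grasp_force: 0.0
```

```bash
cat > w.py <<'E'
from h import *
import pickle,sys
n=sys.argv[1];s=sense();f=grab_frame("wrist");pickle.dump((s,f),open(n+".pkl","wb"));cv2.imwrite(f"pics/{n}.png",f["img"][:,:,::-1])
print(s["clock"],s["eef_pos"],s["tcp_rot"],s["qpos"],s["contact_force"])
E
python3 w.py w1
```

```text
1.15 [ 410.76178537 -276.22279088  357.88045019] [ 3.13919158e+00 -1.49697657e-03  9.94689480e-01] [-5.96052486e-01  5.15965166e-02  1.76659953e+00  1.59402614e-03
  1.32102617e+00 -2.03360255e-02] [-0.39700539 -1.09675284 -0.41458422]
```

View pics/w1.png

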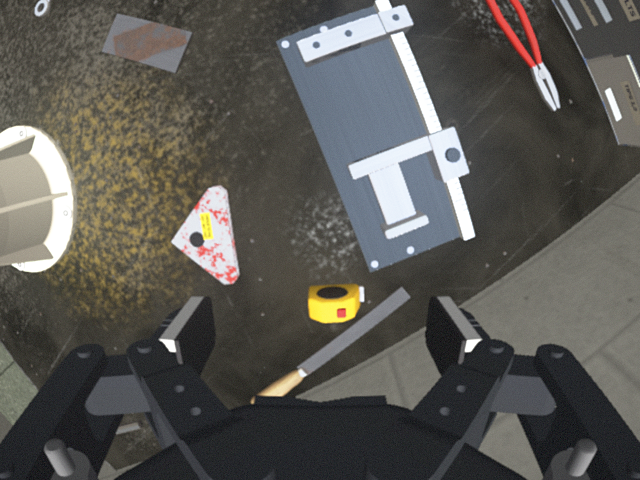

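The wrist view shows the bed corners at (278,42) and (371,270), the fixed jaw's face edge from (302,61) to (410,30), the sliding jaw's face edge from (349,165) to (435,138), and the thumb plate at (407,227).

```bash
cat > g.py <<'E'
from h import *
import pickle
s,f=pickle.load(open("w1.pkl","rb"));t=pickle.load(open("f0.pkl","rb"))["top"][1]
c=lambda u,v:(360+u/4.9,255+v/4.9)
P={"bedF":((278,42),c(24,358),14),"bedS":((371,270),c(697,532),14),
"fixRobotCorner":((302,61),c(146,336),50),"fixFarFace":((411,29),c(208,52),50),
"slRobotFace":((349,167),c(420,410),50),"slRobotBack":((352,179),c(458,416),50),"plateRobotBack":((388,238),c(640,436),57),"plateFarBack":((428,225),c(661,320),57)}
for n,(w,p,z) in P.items():
    X,e=tri([ray(f,w,s),ray(t,p)]);print(n,"w",onz(f,w,z,s).round(1),"t",onz(t,p,z).round(1),"tri",X.round(1),np.round(e[0],1))
E
python3 g.py
```

```text
bedF w [475.6 -81.3  14. ] t [473.6 -81.1  14. ] tri [474.6 -81.2  13.5] 1.0
bedS w [ 414.4 -399.2   14. ] t [ 411.3 -403.2   14. ] tri [ 410.2 -425.3  -50.5] 1.4
fixRobotCorner w [ 483.6 -127.6   50. ] t [ 485.7 -134.2   50. ] tri [ 483.4 -131.5   68. ] 1.3
fixFarFace w [ 616.1 -159.6   50. ] t [ 621.7 -159.6   50. ] tri [ 621.3 -159.6   41.6] 2.2
slRobotFace w [ 461.  -262.6   50. ] t [ 459.4 -262.3   50. ] tri [ 460.3 -262.8   48.1] 0.8
slRobotBack w [ 456.4 -276.5   50. ] t [ 457.7 -279.9   50. ] tri [ 456.4 -273.1   75.5] 0.5
plateRobotBack w [ 455.7 -359.1   57. ] t [ 453.4 -361.8   57. ] tri [ 452.2 -325.1  162.6] 1.5
plateFarBack w [ 505.9 -372.2   57. ] t [ 507.  -372.1   57. ] tri [ 508.2 -378.2   39.9] 0.1
```

The two views agree to about 3 mm, which gives the following:
- **Gauge:** origin at (505.6,-248), yaw -11°.
- **Jaw opening:** about 133 mm. Both are consistent with the given sizes.

Next I'll go above the grip.

send_rows(moves=[[[0.005,0.046,-0.007,0,0,0.08,1],[0.005,0.046,-0.007,0,0,0.08,1],[0.005,0.046,-0.007,0,0,0.08,1],[0.005,0.046,-0.007,0,0,0.08,1],[0.005,0.046,-0.007,0,0,0.08,1],[0.005,0.046,-0.007,0,0,0.08,1],[0.005,0.046,-0.007,0,0,0.08,1],[0.005,0.046,-0.007,0,0,0.08,1],[0.005,0.046,-0.007,0,0,0.08,1],[0.005,0.046,-0.007,0,0,0.08,1]]])

```text
clock: 2.2
eef_pos: [458.5, 181.6, 285.5]
tcp_rot: [-3.141, 0.001, 1.79]
contact_force: [0.2, 0.0, 0.8]
opening: 0.998
grasp_force: 0.0
```

send_rows(moves=[[[0,0,0,0,0,0,1],[0,0,0,0,0,0,1]]])

```text
clock: 2.4
eef_pos: [458.3, 180.6, 285.3]
tcp_rot: [-3.14, 0.001, 1.789]
contact_force: [0.7, -0.0, -0.7]
opening: 0.999
grasp_force: 0.0
```

```bash
python3 w.py w2; cat > grip.py <<'E'
from h import *
import pickle,sys
t=pickle.load(open("f0.pkl","rb"))
s,f=pickle.load(open(sys.argv[1]+".pkl","rb"));hsv=cv2.cvtColor(f["img"],cv2.COLOR_RGB2HSV)
m=cv2.inRange(hsv,(5,110,110),(22,255,255))
for c in cv2.findContours(m,0,2)[0]:
    if cv2.contourArea(c)>300:
        r=cv2.minAreaRect(c);M=cv2.moments(c);print(r);ce=(M["m10"]/M["m00"],M["m01"]/M["m00"]);print(onz(f,ce,float(sys.argv[2]),s));print("tri",tri([ray(f,ce,s),ray(t["scene"][1],(353.5,288.6))]),tri([ray(f,ce,s),ray(t["top"][1],(240,323.6))]))
        b=cv2.boxPoints(r);e=[np.linalg.norm(b[i]-b[(i+1)%4]) for i in(0,1)];i=0 if e[0]<e[1] else 1
        E=[onz(f,(b[k%4]+b[(k+1)%4])/2,float(sys.argv[2]),s) for k in(i,i+2)];d=E[1]-E[0];print(E,np.linalg.norm(d),np.degrees(np.arctan2(d[1],d[0])))
E
python3 grip.py w2 188
```

```text
2.4 [458.26286167 180.56078238 285.30759415] [-3.13964520e+00  9.09897278e-04  1.78929151e+00] [ 3.72684526e-01  1.08490410e-01  1.86550321e+00 -6.51749853e-04
  1.16966320e+00  1.54445334e-01] [ 0.65399744 -0.0396423  -0.70643261]
((322.9999694824219, 241.5), (86.99998474121094, 21.999996185302734), 90.0)
[459.19765992 186.93461799 188.        ]
tri (array([458.31125332, 186.9083759 , 189.75855016]), [np.float64(0.9136305699650722), np.float64(0.9136305699650769)]) (array([459.9364709 , 186.1438857 , 184.92823423]), [np.float64(0.5364844789579828), np.float64(0.5364844789579264)])
[array([453.29501247, 213.59289772, 188.        ]), array([465.72874349, 158.25263215, 188.        ])] 56.71986124742815 -77.33718700053922
```

View pics/w2.png

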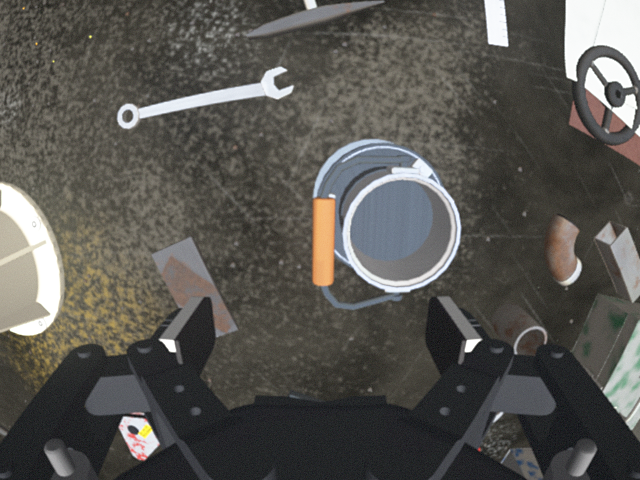

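The wrist view shows the orange grip at (323,241) and the rim centred near (402,231). The new fix on the grip is (459,187,188) with its axis at 102.6°, which matches the earlier one. I'll straddle the grip with open fingers and swing the bail upright before grasping.

send_rows(moves=[[[0.001,0.006,-0.035,0,0,0,1],[0,0,-0.035,0,0,0,1],[0,0,-0.035,0,0,0,1],[0,0,0,0,0,0,0.3],[0,0,0,0,0,0,-0.2],[0,0,0,0,0,0,-0.2],[0,0,0,0,0,0,-0.2],[0,0,0,0,0,0,-0.2]]], grip_force=20)

```text
clock: 3.25
eef_pos: [460.2, 187.0, 182.6]
tcp_rot: [3.139, -0.0, 1.789]
contact_force: [0.2, -0.0, 0.1]
opening: 0.398
grasp_force: 0.0
```

```bash
cat > rim.py <<'E'
from h import *
import pickle
s,f=pickle.load(open("w2.pkl","rb"))
L=onz(f,(345,233),164,s);Rr=onz(f,(460,228),164,s);U=onz(f,(402,169),164,s);D=onz(f,(403,291),164,s)
print(L,Rr,(L+Rr)/2,(U+D)/2,np.linalg.norm(L-Rr),np.linalg.norm(U-D))
print(grab_frame("scene")["img"].shape)
f=grab_frame("scene");cv2.imwrite("pics/s1.png",cv2.resize(f["img"][180:380,220:460],None,fx=3,fy=3)[:,:,::-1])
E
python3 rim.py
```

```text
[474.35310481 189.597072   164.        ] [554.89906409 211.64365137 164.        ] [514.62608445 200.62036169 164.        ] [514.24462565 198.9254286  164.        ] 83.50870145016195 88.69704215807008
(480, 640, 3)
```

View pics/s1.png

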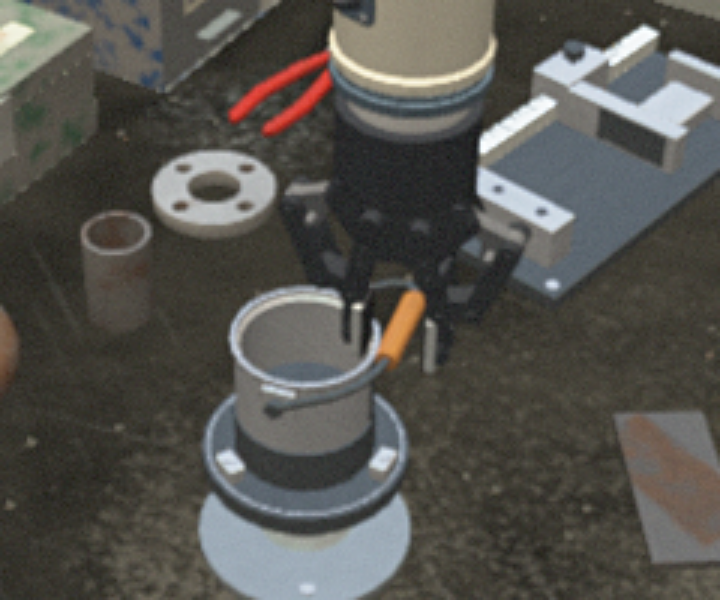

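The scene view shows the fingers straddling the orange grip at (402,325), clear of the rim. Now I'll swing the bail along its arc.

send_rows(moves=[[[0.005,0.001,0,0,0,0,-0.2],[0.005,0.001,0,0,0,0,-0.2],[0.003,0.0007,0.0035,0,0,0,-0.2],[0.003,0.0007,0.0035,0,0,0,-0.2],[0.004,0.0009,0.004,0,0,0,-0.2],[0.004,0.0009,0.004,0,0,0,-0.2],[0.0045,0.001,0.0032,0,0,0,-0.2],[0.0045,0.001,0.0032,0,0,0,-0.2],[0.005,0.0011,0.0025,0,0,0,-0.2],[0.005,0.0011,0.0025,0,0,0,-0.2]]])

```text
clock: 4.35
eef_pos: [503.1, 196.3, 208.0]
tcp_rot: [3.141, -0.0, 1.789]
contact_force: [-2.3, -0.2, 1.2]
opening: 0.399
grasp_force: 0.9
```

send_rows(moves=[[[0.0053,0.0012,0.0015,0,0,0,-0.2],[0.0053,0.0012,0.0015,0,0,0,-0.2],[0.0055,0.0012,0.0005,0,0,0,-0.2],[0.0055,0.0012,0.0005,0,0,0,-0.2],[0,0,0,0,0,0,-0.2],[-0.005,-0.0011,0.001,0,0,0,-0.2],[-0.005,-0.0011,0.001,0,0,0,-0.2],[0,0,0,0,0,0,-0.2]]])

```text
clock: 5.15
eef_pos: [513.2, 198.6, 213.8]
tcp_rot: [-3.141, 0.0, 1.789]
contact_force: [0.2, 0.2, -0.3]
opening: 0.396
grasp_force: 0.0
```

```bash
python3 w.py w3; python3 grip.py w3 217; cat > s2.py <<'E'
from h import *
import pickle
s=sense();f=grab_frame("scene");hsv=cv2.cvtColor(f["img"],cv2.COLOR_RGB2HSV)
m=cv2.inRange(hsv,(4,90,80),(22,255,255));m[:,:300]=0;m[:230]=0;m[340:]=0;m[:,390:]=0
c=max(cv2.findContours(m,0,2)[0],key=cv2.contourArea);M=cv2.moments(c);ce=(M["m10"]/M["m00"],M["m01"]/M["m00"])
print(ce,cv2.minAreaRect(c),onz(f,ce,217))
ws,wf=pickle.load(open("w3.pkl","rb"));hw=cv2.cvtColor(wf["img"],cv2.COLOR_RGB2HSV);m=cv2.inRange(hw,(5,110,110),(22,255,255))
c=max(cv2.findContours(m,0,2)[0],key=cv2.contourArea);M=cv2.moments(c);cw=(M["m10"]/M["m00"],M["m01"]/M["m00"])
print(cw,tri([ray(f,ce),ray(wf,cw,ws)]))
E
python3 s2.py
```

```text
5.15 [513.18719613 198.58588968 213.77489848] [-3.14135008e+00  4.41934632e-05  1.78893693e+00] [ 3.66498451e-01  2.74801884e-01  1.82839028e+00 -9.11229531e-06
  1.03864693e+00  1.48362476e-01] [ 0.22271417  0.2327832  -0.28344568]
((308.4999694824219, 328.99993896484375), (36.99999237060547, 139.99996948242188), -0.0)
[509.62327972 197.7403827  217.        ]
tri (array([505.9094754 , 129.1159178 , 117.49470037]), [np.float64(17.93943848709418), np.float64(17.939438487094044)]) (array([485.6052693 , 186.14117675, 197.83139243]), [np.float64(25.631441280071314), np.float64(25.631441280071428)])
[array([504.00098184, 224.55251577, 217.        ]), array([516.67447182, 163.79567487, 217.        ])] 62.06457173442247 -78.2174182980809
(323.49411764705883, 267.5176470588235) ((323.8846130371094, 267.5769348144531), (9.054534912109375, 25.92325782775879), 29.744882583618164) [511.26901221 194.40081431 217.        ]
(308.4392177405273, 328.144264012572) (array([508.88556125, 199.43548648, 221.12915514]), [np.float64(0.631642718882811), np.float64(0.6316427188827168)])
```

The bail is within about 5 mm of upright, with the grip at (509,199,219). I'll close on it, which also centres it.

send_rows(moves=[[[0.001,0,0.001,0,0,0,-0.5],[0,0,0,0,0,0,-1],[0,0,0,0,0,0,-1],[0,0,0,0,0,0,-1],[0,0,0,0,0,0,-1]]], grip_force=30)

```text
clock: 5.75
eef_pos: [515.4, 198.9, 215.0]
tcp_rot: [3.141, -0.0, 1.789]
contact_force: [-0.0, -1.0, 5.1]
opening: 0.148
grasp_force: 29.4
```

send_rows(moves=[[[0,0,0.003,0,0,0,-1],[0,0,0.005,0,0,0,-1],[0,0,0.006,0,0,0,-1],[0,0,0.006,0,0,0,-1],[0,0,0.005,0,0,0,-1],[0,0,0,0,0,0,-1],[0,0,0,0,0,0,-1]]])

```text
clock: 6.45
eef_pos: [515.1, 198.8, 239.8]
tcp_rot: [3.141, -0.0, 1.789]
contact_force: [0.4, -0.0, -3.5]
opening: 0.153
grasp_force: 29.3
```

```bash
python3 - <<'E'
from h import *
s=sense();print(s["eef_pos"],s["contact_force"],s["wrist_torque"])
f=grab_frame("scene");cv2.imwrite("pics/s2.png",cv2.resize(f["img"][200:380,240:420],None,fx=3.3,fy=3.3,interpolation=2)[:,:,::-1])
E
```

```text
[515.09078973 198.79893297 239.80691411] [ 0.43555064 -0.04980173 -3.50957597] [-0.00903188 -0.00994638  0.01028205]
```

View pics/s2.png

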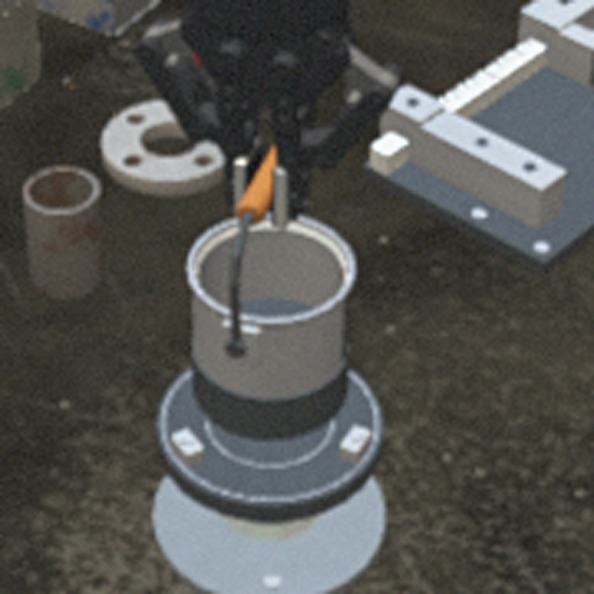

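The canister hangs upright and clear of the dogs, with its base around (275,420) in the crop. I'll carry it over gently to the bed.

send_rows(moves=[[[0,-0.008,0.004,0,0,0,-1],[0,-0.016,0.004,0,0,0,-1],[0,-0.024,0,0,0,0,-1],[0,-0.03,0,0,0,0,-1],[0,-0.03,0,0,0,0,-1],[0,-0.03,0,0,0,0,-1],[0,-0.03,0,0,0,0,-1],[0,-0.03,0,0,0,0,-1],[0,-0.03,0,0,0,0,-1],[0,-0.03,0,0,0,0,-1]]])

```text
clock: 7.5
eef_pos: [514.4, -61.6, 248.1]
tcp_rot: [3.141, 0.0, 1.788]
contact_force: [1.0, -0.3, -3.9]
opening: 0.153
grasp_force: 29.3
```

send_rows(moves=[[[0,-0.03,0,0,0,0,-1],[0,-0.03,0,0,0,0,-1],[0,-0.03,0,0,0,0,-1],[0,-0.024,0,0,0,0,-1],[0,-0.016,0,0,0,0,-1],[0,-0.009,0,0,0,0,-1],[0,-0.004,0,0,0,0,-1],[0,0,0,0,0,0,-1],[0,0,0,0,0,0,-1]]])

```text
clock: 8.4
eef_pos: [515.0, -201.5, 247.6]
tcp_rot: [-3.141, -0.001, 1.789]
contact_force: [-0.6, 0.1, -4.3]
opening: 0.159
grasp_force: 29.3
```

```bash
python3 - <<'E'
from h import *
s=sense();print(s["clock"],s["eef_pos"],s["tcp_rot"],s["contact_force"])
f=grab_frame("scene");g=grab_frame("top")
a=cv2.resize(f["img"][140:300,330:500],(510,480),interpolation=2);b=cv2.resize(g["img"][250:380,355:525],(510,390),interpolation=2)
cv2.imwrite("pics/s3.png",cv2.resize(np.vstack([a,b]),(400,600))[:,:,::-1] if 0 else np.hstack([cv2.resize(a,(400,376)),cv2.resize(b,(400,376))])[:,:,::-1])
E
```

```text
8.4 [ 514.98831699 -201.46287084  247.6019222 ] [-3.14140779e+00 -5.18803998e-04  1.78934301e+00] [-0.57298658  0.14515168 -4.25994899]
```

View pics/s3.png

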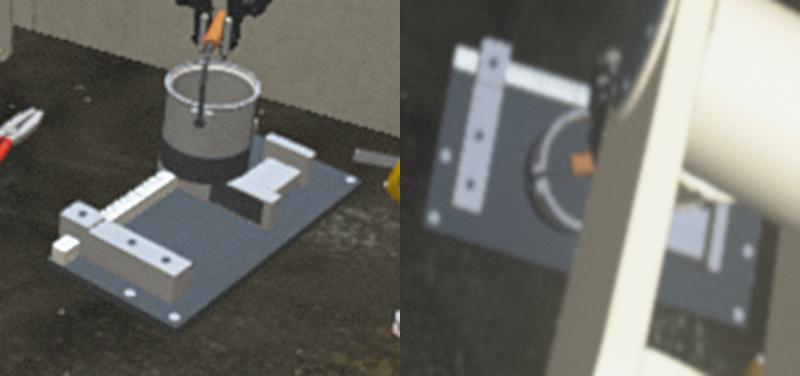

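The views show the canister hanging upright over the gap between the jaws. I'll lower it, going slowly for the last few millimetres.

send_rows(moves=[[[0,0,-0.008,0,0,0,-1],[0,0,-0.015,0,0,0,-1],[0,0,-0.018,0,0,0,-1],[0,0,-0.018,0,0,0,-1],[0,0,-0.015,0,0,0,-1],[0,0,-0.009,0,0,0,-1],[0,0,-0.005,0,0,0,-1],[0,0,0,0,0,0,-1],[0,0,0,0,0,0,-1]]])

```text
clock: 9.4
eef_pos: [515.5, -202.3, 160.2]
tcp_rot: [3.141, 0.0, 1.789]
contact_force: [0.5, -0.1, -4.4]
opening: 0.15
grasp_force: 29.3
```

send_rows(moves=[[[0,0,-0.002,0,0,0,-1],[0,0,-0.002,0,0,0,-1],[0,0,-0.002,0,0,0,-1],[0,0,0,0,0,0,-1]]])

```text
clock: 9.8
eef_pos: [514.9, -202.2, 153.5]
tcp_rot: [-3.141, -0.0, 1.789]
contact_force: [0.0, 0.7, -4.5]
opening: 0.149
grasp_force: 29.3
```

send_rows(moves=[[[0,0,-0.001,0,0,0,-1],[0,0,-0.001,0,0,0,-1],[0,0,-0.001,0,0,0,-1],[0,0,0,0,0,0,-1]]])

```text
clock: 10.2
eef_pos: [515.0, -202.2, 150.5]
tcp_rot: [-3.141, -0.0, 1.789]
contact_force: [-0.8, -0.2, -4.9]
opening: 0.149
grasp_force: 29.3
```

send_rows(moves=[[[0,0,-0.001,0,0,0,-1],[0,0,0,0,0,0,-1]]])

```text
clock: 10.4
eef_pos: [515.0, -202.2, 149.6]
tcp_rot: [-3.141, -0.0, 1.789]
contact_force: [-0.5, -0.2, -3.9]
opening: 0.15
grasp_force: 29.3
```

send_rows(moves=[[[0,0,-0.001,0,0,0,-1],[0,0,0,0,0,0,-1]]])

```text
clock: 10.6
eef_pos: [515.4, -202.2, 149.1]
tcp_rot: [3.141, 0.0, 1.789]
contact_force: [-0.0, 0.7, 1.5]
opening: 0.152
grasp_force: 29.8
```

The force went from -4.4 to +1.5 N at 149 mm, where the bed was expected. The canister stands, so I'll release and retreat upward.

send_rows(moves=[[[0,0,0,0,0,0,-0.6],[0,0,0,0,0,0,-0.3],[0,0,0,0,0,0,0],[0,0,0,0,0,0,0],[0,0,0.004,0,0,0,0],[0,0,0.01,0,0,0,0],[0,0,0.025,0,0,0,0],[0,0,0.03,0,0,0,0],[0,0,0.03,0,0,0,0],[0,0,0.02,0,0,0,-1]]])

```text
clock: 11.6
eef_pos: [515.7, -202.5, 270.9]
tcp_rot: [3.139, 0.002, 1.789]
contact_force: [-0.5, -0.3, -0.4]
opening: 0.343
grasp_force: 0.0
```

```bash
python3 w.py w4; python3 - <<'E'
from h import *
f=grab_frame("scene");a=cv2.resize(f["img"][140:300,330:500],(400,376),interpolation=2)
w=cv2.imread("pics/w4.png")[:,:,::-1];cv2.imwrite("pics/s4.png",np.hstack([a,cv2.resize(w,(400,300))]  if 0 else [a,cv2.copyMakeBorder(cv2.resize(w,(400,300)),0,76,0,0,0)])[:,:,::-1])
E
```

```text
11.6 [ 515.74357102 -202.47463422  270.86526059] [3.13907860e+00 1.69559826e-03 1.78878136e+00] [-3.76810077e-01  2.19621003e-01  1.76398303e+00  4.72935638e-06
  1.15495621e+00 -5.94799144e-01] [-0.5295128  -0.31478705 -0.44796391]
```

View pics/s4.png

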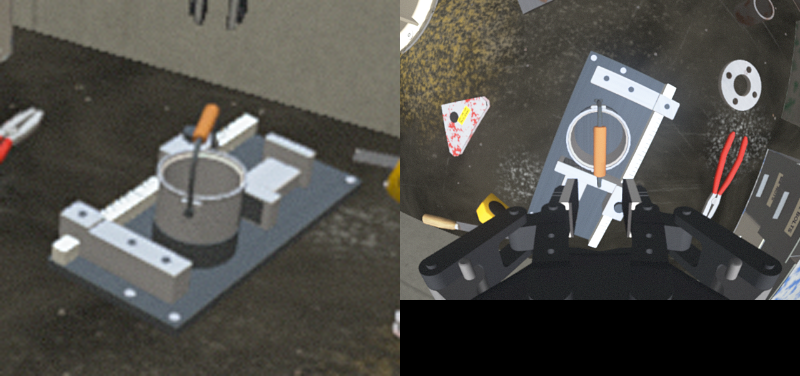

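The canister stands upright and free on the bed between the jaws, with the gripper clear of it. Next I'll move behind the thumb plate with the fingers shut.

send_rows(moves=[[[-0.0055,-0.0275,0,0,0,-0.0585,-1],[-0.0055,-0.0275,0,0,0,-0.0585,-1],[-0.0055,-0.0275,0,0,0,-0.0585,-1],[-0.0055,-0.0275,0,0,0,-0.0585,-1],[-0.0055,-0.0275,0,0,0,-0.0585,-1],[-0.0055,-0.0275,0,0,0,-0.0585,-1],[-0.0055,-0.0275,0,0,0,-0.0585,-1],[0,0,0,0,0,0,-1],[0,0,0,0,0,0,-1]]])

```text
clock: 12.6
eef_pos: [476.0, -394.7, 267.0]
tcp_rot: [-3.141, -0.001, 1.379]
contact_force: [-0.8, -0.6, 0.8]
opening: 0.005
grasp_force: 0.0
```

```bash
python3 w.py w5; python3 - <<'E'
from h import *
import pickle
# predicted vs. seen thumb plate back edge: bright strip along the gauge axis, wrist view
s,f=pickle.load(open("w5.pkl","rb"));O=np.array([505.6,-248.1]);gx=np.array([.9816,-.191]);gy=np.array([.191,.9816])
P=lambda x,y,z:np.append(O+x*gx+y*gy,z)
g=cv2.cvtColor(f["img"],cv2.COLOR_RGB2GRAY)
for x in(-15,0,15):
    print(x,[int(g[tuple(proj(f,P(x,y,57),s)[::-1].round().astype(int))]) for y in range(-140,-95,2)])
d=np.array(s["eef_pos"])[:2]-O;print("tool gauge xy",d@gx,d@gy)
E
```

```text
12.6 [ 476.04250105 -394.66462994  266.99038267] [-3.14055959e+00 -8.98109549e-04  1.37876930e+00] [-6.94785136e-01  3.26805313e-01  1.62781140e+00  3.11724172e-04
  1.18831393e+00 -5.02875105e-01] [-0.82914817 -0.55461019  0.82955282]
-15 [119, 121, 118, 123, 119, 120, 124, 118, 121, 122, 201, 238, 239, 238, 240, 239, 169, 226, 241, 240, 242, 241, 240]
0 [126, 123, 120, 119, 123, 117, 124, 122, 123, 117, 173, 239, 240, 242, 238, 239, 172, 222, 236, 238, 235, 237, 237]
15 [123, 124, 123, 130, 125, 124, 125, 122, 127, 114, 176, 238, 239, 240, 238, 239, 169, 218, 241, 241, 243, 242, 242]
tool gauge xy -1.0197966537874024 -149.5133230487725
```

The plate's back shows at gauge y = -120.5, the same at all three points across it. The tool is at -149.5 and x = -1, so I'll descend.

send_rows(moves=[[[0,0,-0.04,0,0,0,-1],[0,0,-0.045,0,0,0,-1],[0,0,-0.045,0,0,0,-1],[0,0,-0.045,0,0,0,-1],[0,0,-0.03,0,0,0,-1],[0,0,-0.018,0,0,0,-1],[0,0,0,0,0,0,-1],[0,0,0,0,0,0,-1]]])

```text
clock: 13.45
eef_pos: [477.0, -394.0, 45.0]
tcp_rot: [-3.141, -0.0, 1.381]
contact_force: [0.2, -0.4, 0.9]
opening: 0.0
grasp_force: 0.0
```

send_rows(moves=[[[0.001,0.004,0,0,0,0,-1],[0.001,0.004,0,0,0,0,-1],[0.001,0.004,0,0,0,0,-1],[0,0.002,0,0,0,0,-1],[0,0.002,0,0,0,0,-1],[0,0,0,0,0,0,-1]]])

```text
clock: 14.05
eef_pos: [479.5, -378.5, 44.8]
tcp_rot: [-3.142, -0.0, 1.379]
contact_force: [0.7, 0.6, 0.2]
opening: -0.002
grasp_force: 0.0
```

send_rows(moves=[[[0.0004,0.002,0,0,0,0,-1],[0.0004,0.002,0,0,0,0,-1],[0.0004,0.002,0,0,0,0,-1],[0.0004,0.002,0,0,0,0,-1],[0.0004,0.002,0,0,0,0,-1],[0.0004,0.002,0,0,0,0,-1],[0.0004,0.002,0,0,0,0,-1],[0.0004,0.002,0,0,0,0,-1],[0.0004,0.002,0,0,0,0,-1],[0.0004,0.002,0,0,0,0,-1]]])

```text
clock: 15.05
eef_pos: [483.6, -358.5, 44.7]
tcp_rot: [-3.142, -0.0, 1.379]
contact_force: [-2.1, -2.0, 2.1]
opening: -0.004
grasp_force: 1.1
```

send_rows(moves=[[[0.0004,0.0015,0,0,0,0,-1],[0.0004,0.0015,0,0,0,0,-1],[0.0004,0.0015,0,0,0,0,-1],[0.0004,0.0015,0,0,0,0,-1]]])

```text
clock: 15.45
eef_pos: [484.9, -352.7, 44.6]
tcp_rot: [-3.141, 0.0, 1.38]
contact_force: [-4.0, -4.3, 1.1]
opening: 0.002
grasp_force: 2.3
```

Force has risen to about 5 N, so the jaw has just reached the canister. From here I'll slide it gently to the fixed jaw.

send_rows(moves=[[[0.0003,0.0015,0,0,0,0,-1],[0.0003,0.0015,0,0,0,0,-1],[0.0002,0.0015,0,0,0,0,-1],[0.0002,0.0015,0,0,0,0,-1]]])

```text
clock: 15.85
eef_pos: [486.0, -346.8, 44.6]
tcp_rot: [-3.142, 0.0, 1.379]
contact_force: [-1.9, -4.5, -0.9]
opening: -0.001
grasp_force: 2.3
```

send_rows(moves=[[[0.0002,0.0015,0,0,0,0,-1],[0.0003,0.0015,0,0,0,0,-1],[0.0002,0.0015,0,0,0,0,-1],[0.0003,0.0015,0,0,0,0,-1]]])

```text
clock: 16.25
eef_pos: [487.2, -340.6, 44.6]
tcp_rot: [-3.142, -0.0, 1.379]
contact_force: [-1.9, -3.9, -2.0]
opening: 0.004
grasp_force: 2.2
```

```bash
cat > q.py <<'E'
from h import *
import pickle
s=sense();print(s["eef_pos"],s["contact_force"])
O=np.array([505.6,-248.1]);gx=np.array([.9816,-.191]);gy=np.array([.191,.9816])
d=np.array(s["eef_pos"])[:2]-O;print("tool gauge xy",d@gx,d@gy)
f=grab_frame("scene");hsv=cv2.cvtColor(f["img"],cv2.COLOR_RGB2HSV)
m=cv2.inRange(hsv,(4,90,80),(22,255,255));m[:,380:][:, 80:]=0;m[:,:380]=0;m[:140]=0;m[230:]=0
c=max(cv2.findContours(m,0,2)[0],key=cv2.contourArea);M=cv2.moments(c);X=onz(f,(M["m10"]/M["m00"],M["m01"]/M["m00"]),151)
d=X[:2]-O;print("grip",X,d@gx,d@gy)
# fixed jaw face vs band along x=0 at bed level: sample gray just above the bed
E
python3 q.py
```

```text
[ 487.20887519 -340.56055095   44.563279  ] [-1.87090882 -3.90928037 -2.01992874]
tool gauge xy -0.39276288495934253 -94.27198165157942
grip [ 521.52187059 -200.04196512  151.        ] 6.44982350438163 50.214844324260554
```

```bash
cat > r.py <<'E'
from h import *
import pickle
O=np.array([505.6,-248.1]);gx=np.array([.9816,-.191]);gy=np.array([.191,.9816])
P=lambda x,y,z:np.append(O+x*gx+y*gy,z)
def orange(f,roi):
    hsv=cv2.cvtColor(f["img"],cv2.COLOR_RGB2HSV);m=cv2.inRange(hsv,(4,90,80),(22,255,255));k=np.zeros_like(m);k[roi[1]:roi[3],roi[0]:roi[2]]=1
    c=max(cv2.findContours(m*k,0,2)[0],key=cv2.contourArea);M=cv2.moments(c);return (M["m10"]/M["m00"],M["m01"]/M["m00"]),cv2.minAreaRect(c)
s=sense();w=grab_frame("wrist");f=grab_frame("scene")
cs,_=orange(f,(380,140,460,230));rs=[ray(f,cs)]
q=proj(w,P(0,48,151),s);print("pred px",q)
try:
    cw,r=orange(w,(int(q[0])-90,max(0,int(q[1])-90),int(q[0])+90,max(20,int(q[1])+90)));print(cw,r);rs.append(ray(w,cw,s));X,e=tri(rs);d=X[:2]-O;print("grip",X,e,d@gx,d@gy)
except Exception as e:print(e)
g=cv2.cvtColor(f["img"],cv2.COLOR_RGB2GRAY)
# scene view: sliding jaw top (z=50) far/near from x=-30 row; profile along y
for x in(-30,-24):print(x,[(y,int(g[tuple(proj(f,P(x,y,50))[::-1].round().astype(int))])) for y in range(-30,50,3)])
# thumb plate top in scene
print([(y,int(g[tuple(proj(f,P(-20,y,57))[::-1].round().astype(int))])) for y in range(-110,-50,3)])
E
python3 r.py
```

```text
pred px [ 320.65183039 -343.37773804]
max() iterable argument is empty
-30 [(-30, 198), (-27, 215), (-24, 208), (-21, 207), (-18, 207), (-15, 198), (-12, 217), (-9, 185), (-6, 203), (-3, 217), (0, 215), (3, 217), (6, 215), (9, 217), (12, 192), (15, 192), (18, 78), (21, 57), (24, 59), (27, 59), (30, 74), (33, 96), (36, 105), (39, 98), (42, 106), (45, 104), (48, 108)]
-24 [(-30, 218), (-27, 218), (-24, 217), (-21, 220), (-18, 220), (-15, 217), (-12, 215), (-9, 217), (-6, 217), (-3, 213), (0, 215), (3, 218), (6, 218), (9, 221), (12, 204), (15, 126), (18, 68), (21, 76), (24, 98), (27, 103), (30, 103), (33, 101), (36, 105), (39, 102), (42, 107), (45, 105), (48, 110)]
[(-110, 72), (-107, 105), (-104, 105), (-101, 102), (-98, 101), (-95, 102), (-92, 89), (-89, 100), (-86, 100), (-83, 209), (-80, 223), (-77, 207), (-74, 207), (-71, 131), (-68, 119), (-65, 114), (-62, 115), (-59, 119), (-56, 119), (-53, 111)]
```

```bash
cat > v.py <<'E'
from h import *
O=np.array([505.6,-248.1]);gx=np.array([.9816,-.191]);gy=np.array([.191,.9816])
f=grab_frame("scene")
im=cv2.imread("pics/s4.png")[:376,:400,::-1];old=f["img"].copy();old[140:300,330:500]=cv2.resize(np.ascontiguousarray(im),(170,160),interpolation=cv2.INTER_AREA)
for n,I in(("old",old),("now",f["img"])):
    hsv=cv2.cvtColor(I,cv2.COLOR_RGB2HSV);m=cv2.inRange(hsv,(4,90,80),(22,255,255));k=np.zeros_like(m);k[140:235,380:460]=1
    c=max(cv2.findContours(m*k,0,2)[0],key=cv2.contourArea);r=cv2.minAreaRect(c);X=onz(f,r[0],151)[:2]-O;print(n,r,X@gx,X@gy)
    # dark band: leftmost/rightmost dark columns at its row, and canister side columns
    g=cv2.cvtColor(I,cv2.COLOR_RGB2GRAY)
    for y in(218,226,234,240,246):print(y,g[y,385:445:2].tolist())
E
python3 v.py
```

```text
old ((417.10003662109375, 191.8000030517578), (7.155416965484619, 17.441329956054688), 26.56505012512207) 5.52130137349205 39.122755238277
218 [53, 54, 112, 228, 237, 247, 194, 138, 151, 113, 104, 108, 107, 60, 111, 118, 114, 117, 117, 115, 118, 115, 110, 120, 209, 203, 217, 213, 212, 214]
226 [248, 238, 139, 132, 131, 119, 104, 112, 113, 113, 110, 124, 103, 86, 189, 144, 94, 102, 103, 105, 107, 107, 105, 98, 58, 59, 54, 54, 74, 128]
234 [107, 102, 97, 105, 101, 83, 110, 115, 113, 116, 114, 105, 112, 112, 110, 107, 108, 110, 107, 104, 106, 102, 103, 79, 103, 106, 93, 61, 103, 114]
240 [218, 220, 169, 114, 98, 55, 58, 57, 85, 108, 115, 118, 113, 114, 113, 106, 109, 109, 108, 107, 107, 100, 63, 85, 102, 100, 103, 103, 99, 98]
246 [214, 213, 211, 209, 214, 213, 219, 218, 159, 82, 53, 55, 58, 59, 56, 57, 55, 59, 52, 56, 52, 54, 55, 99, 100, 99, 99, 100, 100, 102]
now ((413.6465759277344, 193.99139404296875), (7.2218546867370605, 17.33245086669922), 23.198591232299805) 5.693727721092262 51.80077046241733
218 [48, 86, 141, 180, 162, 160, 99, 108, 107, 107, 113, 64, 100, 114, 114, 115, 116, 116, 118, 117, 113, 110, 198, 216, 218, 215, 212, 214, 215, 217]
226 [247, 249, 134, 129, 113, 110, 109, 110, 105, 120, 120, 64, 164, 151, 153, 157, 160, 158, 178, 130, 98, 89, 85, 221, 211, 217, 219, 199, 110, 100]
234 [108, 101, 102, 100, 104, 110, 111, 117, 115, 114, 63, 59, 105, 108, 113, 109, 106, 109, 109, 104, 103, 95, 53, 58, 112, 117, 97, 99, 103, 99]
240 [218, 223, 172, 86, 59, 104, 116, 116, 117, 117, 114, 119, 108, 108, 106, 110, 108, 107, 105, 101, 102, 81, 59, 73, 119, 105, 99, 100, 102, 105]
246 [217, 212, 209, 211, 208, 214, 217, 222, 159, 77, 66, 88, 92, 101, 97, 93, 81, 71, 56, 55, 50, 82, 99, 100, 101, 98, 101, 99, 102, 99]
```

The canister has slid about 12 mm in y with no change in x, so it is staying upright. About 7 mm remain, so I'll continue in smaller steps.

send_rows(moves=[[[0.0002,0.001,0,0,0,0,-1],[0.0002,0.001,0,0,0,0,-1],[0.0002,0.001,0,0,0,0,-1],[0.0002,0.001,0,0,0,0,-1]]])

```text
clock: 16.85
eef_pos: [488.0, -336.7, 44.7]
tcp_rot: [3.142, 0.0, 1.379]
contact_force: [-1.7, -3.3, -2.5]
opening: 0.0
grasp_force: 2.2
```

send_rows(moves=[[[0.0001,0.0005,0,0,0,0,-1],[0.0001,0.0005,0,0,0,0,-1]]])

```text
clock: 17.05
eef_pos: [488.2, -335.7, 44.7]
tcp_rot: [3.142, 0.0, 1.379]
contact_force: [-1.7, -4.9, -2.9]
opening: 0.003
grasp_force: 2.1
```

send_rows(moves=[[[0.0001,0.0005,0,0,0,0,-1],[0.0001,0.0005,0,0,0,0,-1]]])

```text
clock: 17.25
eef_pos: [488.4, -334.7, 44.7]
tcp_rot: [3.142, 0.0, 1.379]
contact_force: [-1.5, -4.3, -3.0]
opening: -0.0
grasp_force: 2.1
```

send_rows(moves=[[[0.0001,0.0005,0,0,0,0,-1],[0.0001,0.0005,0,0,0,0,-1]]])

```text
clock: 17.45
eef_pos: [488.6, -333.7, 44.7]
tcp_rot: [3.142, -0.0, 1.379]
contact_force: [-1.9, -4.2, -2.3]
opening: -0.002
grasp_force: 2.1
```

send_rows(moves=[[[0.0001,0.0005,0,0,0,0,-1],[0.0001,0.0005,0,0,0,0,-1]]])

```text
clock: 17.65
eef_pos: [488.8, -332.6, 44.7]
tcp_rot: [-3.142, -0.0, 1.379]
contact_force: [-2.3, -4.7, -2.7]
opening: 0.0
grasp_force: 2.1
```

send_rows(moves=[[[0.0001,0.0005,0,0,0,0,-1],[0.0001,0.0005,0,0,0,0,-1]]])

```text
clock: 17.85
eef_pos: [489.0, -331.7, 44.7]
tcp_rot: [-3.142, -0.0, 1.379]
contact_force: [-1.4, -3.8, -2.4]
opening: -0.003
grasp_force: 2.1
```

send_rows(moves=[[[0.0001,0.0005,0,0,0,0,-1],[0.0001,0.0005,0,0,0,0,-1]]])

```text
clock: 18.05
eef_pos: [489.2, -330.7, 44.7]
tcp_rot: [-3.142, -0.0, 1.379]
contact_force: [-1.2, -4.2, -3.4]
opening: -0.002
grasp_force: 2.1
```

send_rows(moves=[[[0.0001,0.0005,0,0,0,0,-1],[0.0001,0.0005,0,0,0,0,-1]]])

```text
clock: 18.25
eef_pos: [489.3, -330.3, 44.7]
tcp_rot: [3.141, 0.001, 1.38]
contact_force: [-3.9, -9.6, -3.9]
opening: -0.004
grasp_force: 5.3
```

send_rows(moves=[[[0.0001,0.0005,0,0,0,0,-1],[0.0001,0.0005,0,0,0,0,-1]]])

```text
clock: 18.45
eef_pos: [489.3, -330.2, 44.7]
tcp_rot: [3.141, 0.002, 1.38]
contact_force: [-5.6, -14.9, -5.0]
opening: 0.002
grasp_force: 8.1
```

The jaw has stopped dead and the force rose to about 15 N. The band is seated against both jaws, at roughly 83 mm. I'll back off straight and retreat.

send_rows(moves=[[[-0.0002,-0.001,0,0,0,0,-1],[-0.0004,-0.002,0,0,0,0,-1],[-0.001,-0.005,0,0,0,0,-1],[-0.002,-0.01,0,0,0,0,-1],[-0.004,-0.02,0,0,0,0,-1],[-0.004,-0.02,0.02,0,0,0,-1],[0,-0.01,0.04,0,0,0,-1],[0,0,0.04,0,0,0,-1],[0,0,0.04,0,0,0,-1],[0,0,0.04,0,0,0,-1]]])

```text
clock: 19.45
eef_pos: [477.6, -397.2, 226.4]
tcp_rot: [3.141, -0.0, 1.379]
contact_force: [-0.6, -0.3, -0.1]
opening: 0.0
grasp_force: 0.0
```

send_rows(moves=[[[0,0,0.02,0,0,0,-1],[0,0,0,0,0,0,-1],[0,0,0,0,0,0,-1]]])

```text
clock: 19.75
eef_pos: [477.8, -396.9, 244.6]
tcp_rot: [3.141, 0.0, 1.379]
contact_force: [0.7, 0.8, -0.2]
opening: -0.003
grasp_force: 0.0
```

```bash
python3 v.py | grep -E "old|now"; python3 r.py | tail -3; python3 w.py w6
```

```text
old ((417.10003662109375, 191.8000030517578), (7.155416965484619, 17.441329956054688), 26.56505012512207) 5.52130137349205 39.122755238277
now ((410.9520263671875, 195.70547485351562), (7.282931327819824, 17.379724502563477), 24.443954467773438) 5.816608437863392 61.60763963853123
-30 [(-30, 202), (-27, 217), (-24, 208), (-21, 206), (-18, 206), (-15, 196), (-12, 217), (-9, 185), (-6, 209), (-3, 203), (0, 218), (3, 193), (6, 210), (9, 214), (12, 215), (15, 215), (18, 217), (21, 218), (24, 172), (27, 172), (30, 72), (33, 59), (36, 58), (39, 62), (42, 77), (45, 101), (48, 103)]
-24 [(-30, 214), (-27, 214), (-24, 217), (-21, 216), (-18, 216), (-15, 219), (-12, 215), (-9, 219), (-6, 219), (-3, 218), (0, 216), (3, 212), (6, 212), (9, 214), (12, 218), (15, 220), (18, 217), (21, 223), (24, 165), (27, 89), (30, 71), (33, 86), (36, 101), (39, 104), (42, 107), (45, 103), (48, 104)]
[(-110, 74), (-107, 99), (-104, 99), (-101, 98), (-98, 104), (-95, 106), (-92, 97), (-89, 103), (-86, 103), (-83, 98), (-80, 93), (-77, 148), (-74, 148), (-71, 218), (-68, 218), (-65, 203), (-62, 184), (-59, 111), (-56, 111), (-53, 113)]
19.9 [ 477.24233952 -396.25663419  242.98174892] [-3.13920357e+00 -1.39122495e-03  1.37919480e+00] [-6.95400622e-01  3.52043149e-01  1.64721072e+00  7.13956189e-05
  1.14510266e+00 -5.03830333e-01] [-0.1118204   0.402849    0.26495856]
```

The canister stands at y ≈ 70 and the jaw face is at ≈ 27.5, consistent with the band resting between both jaws. The arm is clear.

```bash
python3 -c "from rig import sign_off;print(sign_off())"
```

```text
the job is handed in; nothing more can be done
None
```

The canister stands upright on the caliper bed with its foot band (about 83 mm across) resting between both jaws; the final push reached about 16 N, the arm is clear, and the job was handed in at about 20 s.

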